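# Rivet press: hang the strap loop on the horn and hold the lever down

## Robot

A 7-joint arm with a two-finger parallel gripper is mounted at the origin on the work surface. World frame = base frame: x ahead of the robot, y to its left, z up, the work surface at z = 0. Lengths are in m, angles in rad, forces in N, time in s.
With the tool pointing down it reaches from about 0.425 to 0.95 m from the base axis. Payload 16.7 kg.
Tool frame: the origin (TCP) lies at the very end of the fingers, on their centre line; the grasp point (between the pads) lies robot.pinch_z behind it (robot.pinch_z is the distance from the TCP to the grasp point, in m); z points along the fingers, y is the direction in which the jaws open and shut (so a half turn about z gives the same grasp; the last joint's range is limited). The gripper opens to 94 mm and grips with 3 to 60 N. Pads are 16 mm wide; open, the fingers measure 119 mm over their backs; the gripper's body (75 mm by 177 mm) begins 78 mm behind the grasp point.
Start: joints at [1.04, 0.426, 0.074, 1.606, -0.034, 1.111, -0.067], TCP at [0.251, -0.627, 0.205] pointing down, gripper open.
Joint ranges: [-2.85, 2.85], [-0.5, 2.14], [-1.23, 1.37], [0.21, 2.46], [-1.02, 4.16], [0.16, 2.05], [-2.73, 2.73]. Speed limits (rad/s): [1.89, 1.89, 2.39, 2.39, 3.01, 3.01, 3.01].

## Interface

Orientations are given as a unit quaternion [w, x, y, z].
In Python, from station import robot, vision gives the robot as it stands. The module is installed in compiled form; this text tells all that it offers.
- The arm moves only by the tool arm_command, never from a script. Its argument "steps" is a list that holds one entry, the list of rows, each a list of 7 numbers: the closure, from 0 (fully open) to 1 (shut), then the shift along the tool's x, y, z in mm, then the turn, a rotation vector about the tool's x, y, z in rad. In form: [[[fingers, tx, ty, tz, ax, ay, az], ...]]. A call has 1 to 12 rows; each row is the pose to reach, as a shift and turn from the pose commanded when the call began, along the tool's axes at that moment; what a row does not reach only later rows make up. A row lasts 1/8 s, in which the tool goes at most 62.5 mm and 10.7 degrees, less where a joint would pass 70% of its speed; a pose out of reach is approached as far as the arm can. A call with a gripper value outside its range is refused whole. The fingers move at their own pace and stop on an object; the grip force is fixed at half the most. Time passes only in rows, so rows that repeat a pose let the fingers close. It gives the time, the measured TCP pose, the force and the opening at its end, in the units of the state.
- robot.get_obs(): the state, without advancing time (a new reading comes with each control period).
- vision.capture(name): name is "scene" or "side" or "wrist"; returns a dict with "color" (420x560x3 uint8, blue, green, red), "camera_matrix" (3x3 intrinsics, pixels), "position" and "attitude" of the camera in the world; the wrist camera has in their place "tool_from_camera" (4x4, takes a point from camera to tool coordinates, whose origin is the TCP and whose axes are the flange's). Camera axes: x right, y down, z forward; pixel columns grow to the right and rows downward; lengths in m; the calibration is good to about 2 mm. A picture is of the moment at which its call begins: read the wrist's pose just before it. There is no depth.
- robot.finish_job(): hands the job in, once; it reports no verdict.
The state is a dict: "time": time; "joint_pos": joint angles; "joint_velocities": joint speeds; "joint_efforts": joint torques, N m; "ee_pos": TCP position; "eef_rot": TCP orientation; "force": force on the tool from outside, world axes, zero at the start; "wrist_torque": the same for the moment, N m; "width": finger opening in m.
Only numpy, scipy, OpenCV 4.12 (cv2) and the standard library are available. Lean on these libraries where they do the work, as an engineer would, in place of code of your own. Each camera call takes 0.05 s, during which the arm holds its last target.

## Task

Hang the steel strap loop over the press's horn with its rivet on top and leave it hanging there with the rivet head squarely under the punch, then pull the press lever all the way down to its stop so that the punch clamps the lapped joint. Finish while still holding the lever down with the gripper, so the joint stays clamped while I tack it; leave everything else on the bench where it is.

Things in the scene. Friction and masses are not known exactly. Their poses are not given: they have to be found in the camera images.
- press: Bench rivet press, grey cast iron, bolted down: slim C-frame 320 mm tall on a bed. Origin on the bench below the ram axis; -x is its open front, +x its back, +y along the horn to its free end, z up. In this frame (mm): bed x -90..160, y -75..75, 30 thick; column x 75..139, y -30..30, up to the head.
- press_head (a point): Lower front edge of the press's head, in the press frame x -37, y 0, z 215 mm. The head reaches from there back to x 138, y -25..25, up to z 315; the ram, 24 mm square, comes out below it with the punch and above it up to z 348. Beside the head, over the horn's free part (y over 28), the space is open.
- horn_tip (a point): Middle of the top edge of the horn's free end: press frame x 0, y 105, z 130 mm. The horn is a level square steel bar 32 mm wide (x -16..16) and 28 mm tall (z 102..130), free all round from its root to this end.
- horn_root (a point): Where the horn's top leaves its pedestal: press frame x 0, y -20, z 130 mm. The pedestal's face is here (x -35..35, up to z 142, reaching back to y -65): a loop shoved against it is centred under the punch along the horn.
- punch: Round dark steel punch, 26 mm in diameter, on the lower end of the ram. It goes straight down with the lever, 34 mm per rad; its nose is sprung and gives up to 12 mm (about 5 N at first touch, 2.4 N per mm).
- punch_tip (a point): Centre of the punch's flat underside, 162 mm above the bench (32 mm above the horn) with the lever up. Its gap to the rivet of a hung loop is 18 mm, so it touches at about 0.53 rad of lever travel.
- lever (a joint): Angle of the press lever in rad: 0 up at rest, growing as it is pulled down, 0.75 at its lower stop. A spring brings it back up when let go. Holding it takes roughly 5 N at the start and 15 N at the stop with the loop clamped, pushed at lever_grip.
- lever_pivot (a point): On the lever's pivot axis, in the plane of the lever: press frame x 46.5, y -72.5, z 250 mm. The axis is parallel to the press's y. The lever points out of the front (-x): 20 degrees above level at rest, 23 degrees below level at its stop.
- lever_grip (a point): On the centre line of the lever's round black rubber grip, 180 mm from lever_pivot, where it is now. The grip is 26 mm thick and 100 mm long (130 to 230 mm from the pivot); a 14 mm rod joins it to the hub. It can be pushed from above or gripped.
- loop: Closed rectangular loop of steel strap, 0.3 to 0.5 kg, standing on the bench. 54 mm wide outside (x), 85 mm tall (z), strap 40 mm wide along y, the axis of its opening; strap 5 mm thick. Opening x -22..22, z 5..75 mm; lapped top bar z 75..85 mm. Origin: centre of the underside. Hung, its y lies along the press's y, either way round, its origin 55 mm above the bench.
- loop_rivet (a point): Top of the rivet head, 12 mm in diameter and 4 mm high, on the middle of the loop's top bar: 89 mm above the loop's origin.
- rivet_tin: Bystander: round tin, 63 mm in diameter, 28 mm tall, on the bench past the horn. Origin at its underside.
- blank: Bystander: flat steel strap blank 110 x 40 x 5 mm lying by the loop. Origin at the centre of its underside.
- ferrule: Bystander: plain round steel ring 60 mm across, 28 mm tall, lying by the loop. Origin at the centre of its underside.
- offcut: Bystander: wooden offcut 110 x 45 x 35 mm, nearer the robot than the press. Origin at the centre of its underside.
- hammer: Bystander: hammer with a wooden handle, lying towards the back. Origin in its handle's line at bench height.
- jar: Bystander: glass jar, 72 mm in diameter, 95 mm tall. Origin at its underside.
- mallet: Bystander: wooden mallet, head 110 x 62 x 62 mm, lying at the right. Origin under its head.
- file: Bystander: flat file with a turned wooden handle, lying at the front right. Origin on the bench below the file's middle line.
There are look-alikes about, which are no part of the job. Leave any orange, purple or yellow look-alike of the loop alone.

How it is judged:
On the way:
1. the loop hangs over the horn, rivet up, let go, with the lever still up (x of loop_rivet in the frame of press between -0.014 and 0.014 m and y of loop_rivet in the frame of press between -0.012 and 0.1 m and z of loop_rivet in the frame of press between 0.139 and 0.149 m and contact force between loop and press above 1 N and contact force between the fingers and loop below 0.5 N and value of joint lever below 0.15 rad), for 0.2 s.
At the end, for the whole second after the job is handed in: Gripper still pressing the lever (over 4 N), held past 0.70 of its 0.75 rad; loop on the horn, rivet up, upright within 0.12 rad, untouched by the robot, rivet centre within 8 mm of the punch axis, punch pressing it with over 12 N (value of joint lever above 0.7 rad and contact force between punch and loop above 12 N and contact force between any of the fingers, the arm and lever above 4 N and horizontal distance between loop_rivet and punch_tip below 0.008 m and z of loop_rivet in the frame of press between 0.137 and 0.149 m and angle between loop's own z axis and vertical below 0.12 rad and contact force between each of the arm, the fingers and loop below 0.5 N); the arm keeps its last pose, push and grip.
It fails at once if something else on the bench is shoved about (more than 30 mm) (distance of any of blank, ferrule, rivet_tin, hammer, file, jar, mallet, offcut from where it was at the start of the episode above 0.03 m).
It also fails if it takes over 64 s, if anything falls off the work surface, if the arm or the gripper's body presses on something with over 40 N, if the wrist force passes 120 N, or if a joint passes its speed limit or range.

## Working session

There is one attempt and no reset: what is moved stays moved. The work goes in short steps, Python scripts to look and compute and a tool call to move; the robot and the scene stay as the last step left them, time stands still between calls to the robot, and variables do not carry over. Pictures are saved under pics/ and viewed, and the job is handed in when it is done.

Besides the shell and the picture viewer there is one more tool, called as name([rows], argument=value, ...), one row to a line, values as JSON. arm_command: Moves the arm, as the interface text tells. Its arguments: {"type":"object","properties":{"steps":{"type":"array","items":{"type":"array","items":{"type":"array","items":{"type":"number"}}}}},"required":["steps"]}

```bash
mkdir -p pics; ls
python3 - <<'E'
from station import robot, vision
import cv2,json
print(robot.get_obs(), robot.pinch_z)
for n in ["scene","side","wrist"]:
    c=vision.capture(n); cv2.imwrite(f"pics/{n}0.png",c["color"])
    print(n,{k:v for k,v in c.items() if k!="color"})
E
```

```text
pics
{'time': 0.0, 'joint_pos': array([ 1.04049376,  0.4267033 ,  0.07382152,  1.60657503, -0.0341109 ,
        1.11080504, -0.06712685]), 'joint_velocities': array([-5.36929231e-04,  1.46238885e-03, -1.93587103e-04,  2.00703838e-03,
        4.30738631e-04, -1.46984980e-03,  6.28026503e-05]), 'joint_efforts': array([-4.55721674e-04, -9.35824156e+01,  3.66672009e+00, -4.54195082e+01,
       -4.88922384e-02,  2.00336426e-02,  1.33502367e-04]), 'ee_pos': array([ 0.25071061, -0.6262572 ,  0.20480799]), 'eef_rot': array([-5.97884341e-04,  9.81931555e-01,  1.89235413e-01, -1.49302659e-04]), 'force': array([0.00268162, 0.15941495, 0.24778146]), 'wrist_torque': array([ 0.00271417, -0.00942673, -0.02900383]), 'width': 0.09391640514383015} 0.0188
scene {'camera_matrix': array([[498.62252611,   0.        , 271.67882503],
       [  0.        , 498.62252611, 209.65590857],
       [  0.        ,   0.        ,   1.        ]]), 'position': array([ 1.16366774, -0.84252522,  1.64490027]), 'attitude': array([-0.29547945,  0.90388214,  0.29508489, -0.092811  ])}
side {'camera_matrix': array([[430.63366107,   0.        , 273.40703972],
       [  0.        , 430.63366107, 212.31097381],
       [  0.        ,   0.        ,   1.        ]]), 'position': array([0.10351734, 0.88254572, 0.81662503]), 'attitude': array([ 0.11765436, -0.22509649,  0.84625804, -0.46833359])}
wrist {'camera_matrix': array([[337.99130705,   0.        , 282.52239277],
       [  0.        , 337.99130705, 212.15355235],
       [  0.        ,   0.        ,   1.        ]]), 'tool_from_camera': array([[ 5.61674944e-04, -9.71820216e-01, -2.35722618e-01,
         6.74390926e-02],
       [ 9.99999514e-01,  7.36706844e-04, -6.54463852e-04,
         4.24426268e-04],
       [ 8.09679669e-04, -2.35722136e-01,  9.71820158e-01,
        -1.78005185e-01],
       [ 0.00000000e+00,  0.00000000e+00,  0.00000000e+00,
         1.00000000e+00]])}
```

View pics/scene0.png

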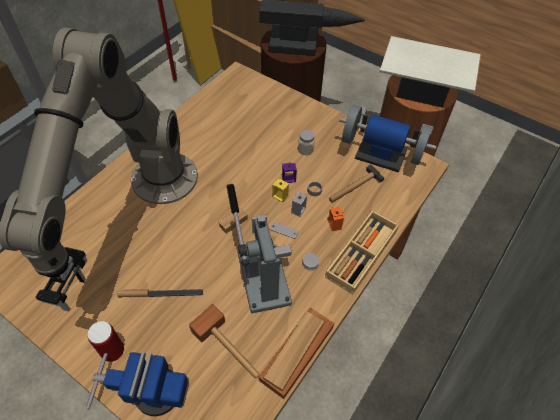

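View pics/side0.png

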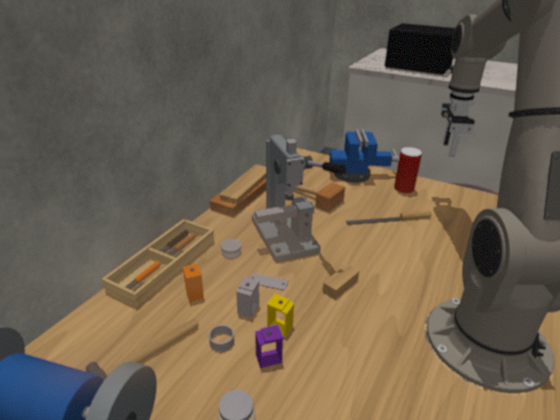

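View pics/wrist0.png

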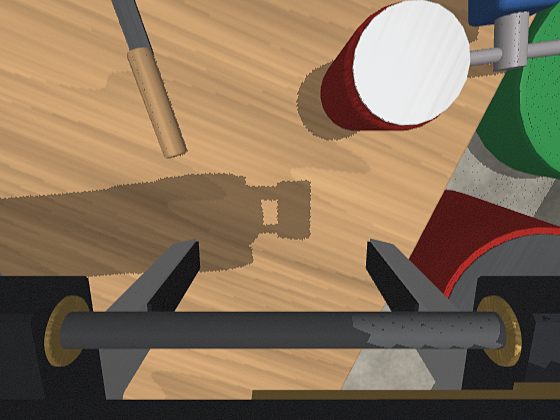

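Candidates for the loop are grey at scene (300,204), yellow (281,190), purple (289,172) and orange (336,218). In the side view they are grey (248,297), yellow (280,315), purple (269,346) and orange (193,283). The steel one is grey, so I'll check it in an enlarged crop.

```bash
cat > h.py <<'E'
import numpy as np, cv2
from scipy.spatial.transform import Rotation as R
def rq(q): return R.from_quat([q[1],q[2],q[3],q[0]])
def cam(c,obs=None):
    K=c["camera_matrix"]
    if "position" in c: return K,rq(c["attitude"]).as_matrix(),np.array(c["position"])
    T=c["tool_from_camera"];Rt=rq(obs["eef_rot"]).as_matrix()
    return K,Rt@T[:3,:3],Rt@T[:3,3]+obs["ee_pos"]
def proj(P,C):
    K,Rm,p=C; q=(np.atleast_2d(P)-p)@Rm; u=q@K.T; return u[:,:2]/u[:,2:]
def ray(uv,C):
    K,Rm,p=C; d=Rm@np.linalg.solve(K,[uv[0],uv[1],1.]); return p,d/np.linalg.norm(d)
def onz(uv,C,z):
    p,d=ray(uv,C); return p+d*(z-p[2])/d[2]
def tri(obsv):
    A=np.zeros((3,3));b=np.zeros(3)
    for uv,C in obsv:
        p,d=ray(uv,C);M=np.eye(3)-np.outer(d,d);A+=M;b+=M@p
    X=np.linalg.solve(A,b)
    return X,[np.round(proj(X,C)[0]-uv,1) for uv,C in obsv]
E
python3 - <<'E'
from station import robot, vision
import cv2
from h import *
i=cv2.imread("pics/scene0.png"); cv2.imwrite("pics/c1.png",cv2.resize(i[150:320,200:360],None,fx=4.7,fy=3.5,interpolation=cv2.INTER_CUBIC) if 0 else cv2.resize(i[160:310,200:360],None,fx=4,fy=4,interpolation=cv2.INTER_CUBIC))
i=cv2.imread("pics/side0.png"); cv2.imwrite("pics/c2.png",cv2.resize(i[125:275,220:370],None,fx=4,fy=4,interpolation=cv2.INTER_CUBIC))
cv2.imwrite("pics/c3.png",cv2.resize(i[260:370,180:310],None,fx=5,fy=5,interpolation=cv2.INTER_CUBIC))
E
```

```text
(no output)
```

View pics/c1.png

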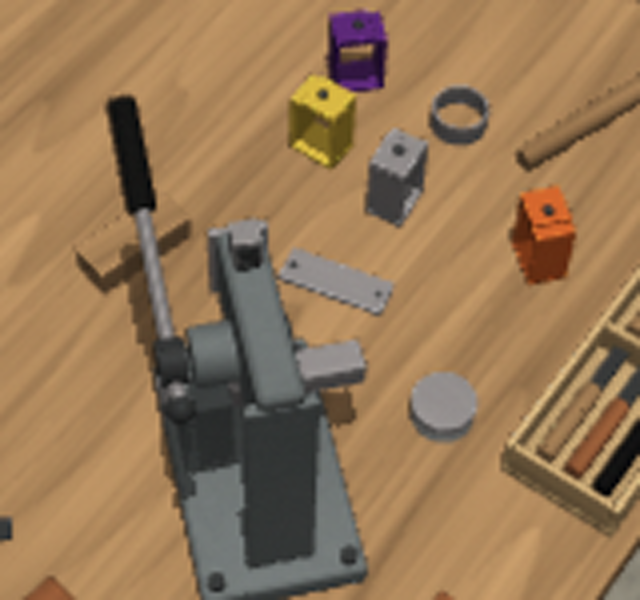

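View pics/c2.png

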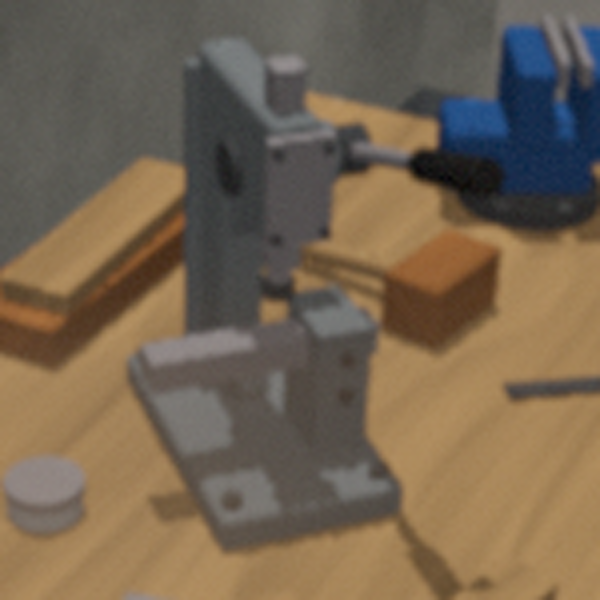

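View pics/c3.png

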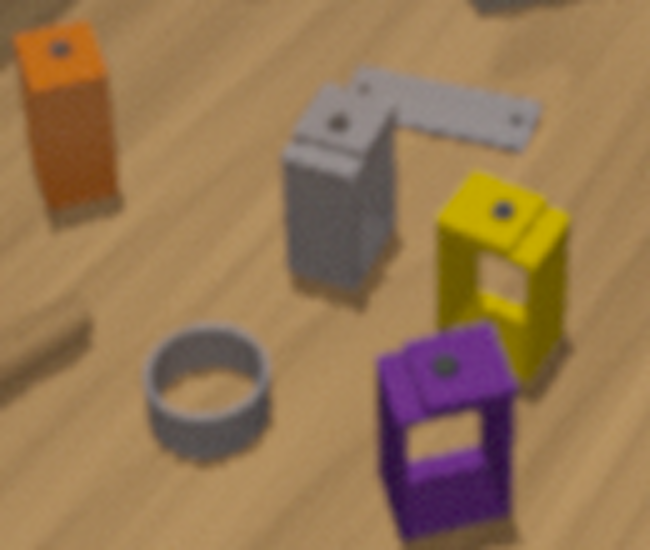

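Run:
```python
from h import *
def crop(n,x,y,w,h,f,o):
    i=cv2.imread(n)[y:y+h,x:x+w]; i=cv2.resize(i,None,fx=f,fy=f,interpolation=cv2.INTER_CUBIC)
    for k in range(0,w,10):
        cv2.putText(i,str(x+k),(k*f,10),0,.35,(0,0,255),1); cv2.line(i,(k*f,12),(k*f,18),(0,0,255),1)
    for k in range(0,h,10):
        cv2.putText(i,str(y+k),(0,k*f+4),0,.35,(0,0,255),1); cv2.line(i,(22,k*f),(28,k*f),(0,0,255),1)
    cv2.imwrite(o,i)
crop("pics/scene0.png",222,175,80,70,8,"pics/d1.png")
crop("pics/scene0.png",230,235,72,80,7,"pics/d2.png")
crop("pics/side0.png",245,125,84,75,8,"pics/d3.png")
crop("pics/side0.png",245,190,84,75,8,"pics/d4.png")
```

```text
(no output)
```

View pics/d2.png

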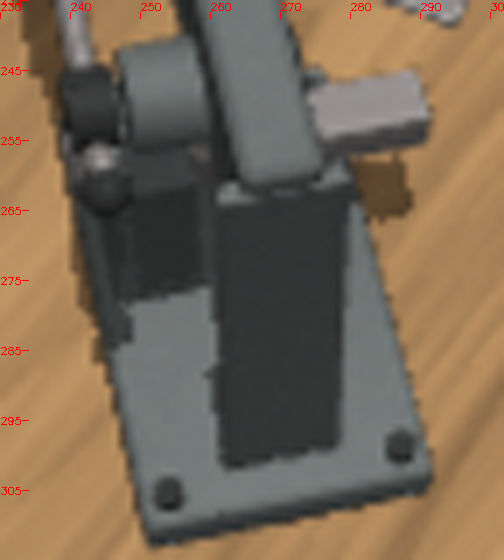

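View pics/d4.png

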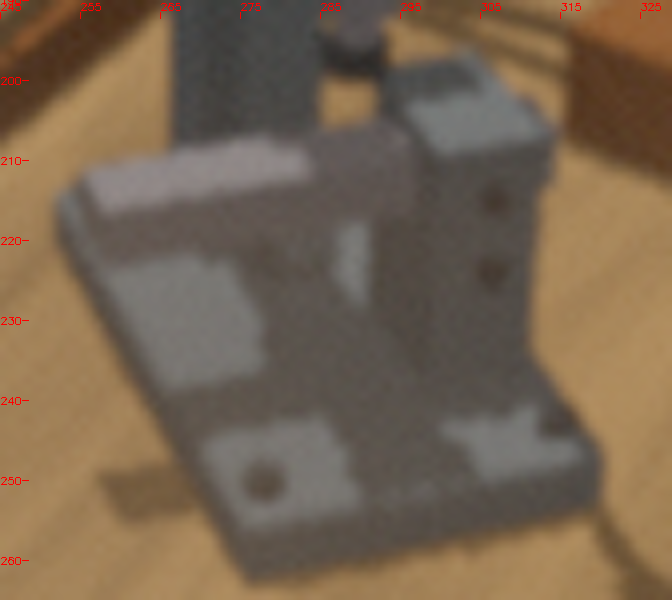

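View pics/d3.png

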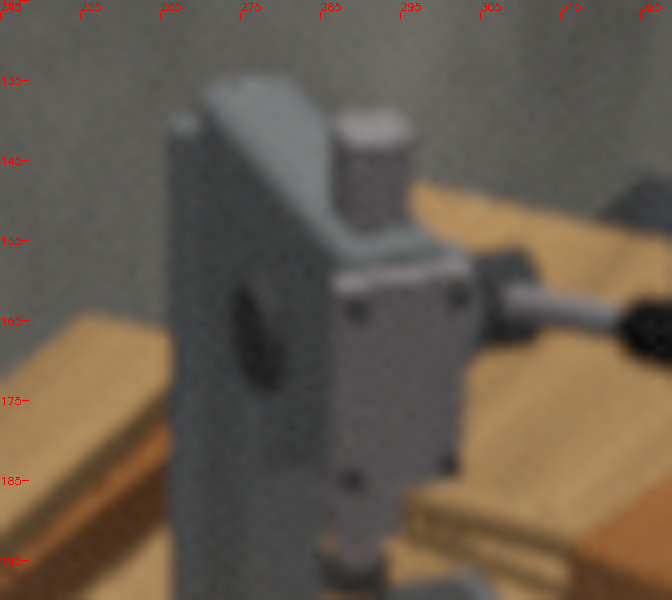

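View pics/d1.png

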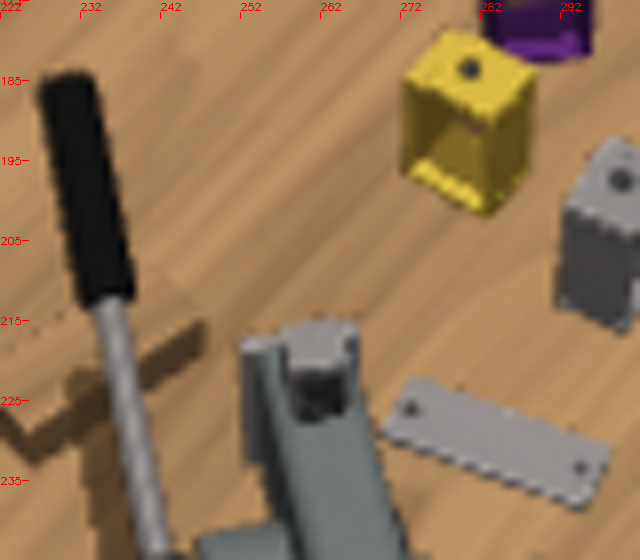

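```bash
cat > p.py <<'E'
from station import robot, vision
from h import *
from scipy.optimize import least_squares
S=cam(vision.capture("scene"));D=cam(vision.capture("side"))
o=lambda x,y,f,X,Y:np.array([(x+.5)/f-.5+X,(y+.5)/f-.5+Y])
pts=[((160,75,30),S,o(430,470,7,230,235)),((160,-75,30),S,o(150,525,7,230,235)),
((-16,105,130),S,o(415,72,7,230,235)),((16,105,130),S,o(428,120,7,230,235)),
((16,105,130),D,o(86,178,8,245,190)),((-16,105,130),D,o(103,215,8,245,190)),
((-90,75,30),D,o(240,525,8,245,190)),((-90,75,0),D,o(250,582,8,245,190)),((-90,-75,30),D,o(600,455,8,245,190)),
((0,0,348),D,o(373,128,8,245,125)),((0,0,348),S,o(322,340,8,222,175))]
def f(p,full=False):
    c,s=np.cos(p[2]),np.sin(p[2]);r=[]
    for P,C,uv in pts:
        P=np.array(P)/1000.; w=np.array([p[0]+c*P[0]-s*P[1],p[1]+s*P[0]+c*P[1],P[2]]); r.append(proj(w,C)[0]-uv)
    return np.array(r) if full else np.ravel(r)
x0=onz((275,250),S,.15)
for y in (0,1.5,-1.5,3):
    s=least_squares(f,[x0[0],x0[1],y],loss='soft_l1'); print(s.cost,s.x)
    if y==0 or s.cost<b.cost: b=s
print(np.round(f(b.x,True),1)); np.save("press.npy",b.x)
print("rivet",tri([(o(400,150,4,200,160),S),(o(340,123,5,180,260),D)]))
for C,L in((S,[o(*q,4,200,160) for q in((400,130),(428,148),(405,182),(370,156))]),(D,[o(*q,5,180,260) for q in((325,88),(398,100),(362,168),(286,150))])):
    W=np.array([onz(u,C,.085)[:2] for u in L]); print(W.round(4))
    for i in range(4):
        d=W[(i+1)%4]-W[i]; print(np.linalg.norm(d).round(4),np.degrees(np.arctan2(d[1],d[0])).round(1))
for n,u in (("tin",(310.5,261)),("ferr",(315,188)),("yel",(281,184)),("blank",(284,230)),("jar",(307,138)),("purp",(289,165)),("offcut",(233,222))): print(n,onz(u,S,.03).round(3))
E
python3 p.py
```

```text
5.597636789916377 [ 0.60425514 -0.11792422 -0.72692186]
5.597636789916237 [ 0.60425514 -0.11792422 -0.72692191]
5.597636789916162 [ 0.60425514 -0.11792422 -0.72692186]
5.59763678991947 [ 0.60425514 -0.11792422  5.55626347]
[[ 0.7  0. ]
 [-1.   0.4]
 [ 0.4 -1.1]
 [ 0.7 -0.4]
 [-0.9 -1.5]
 [ 0.1 -0.7]
 [ 0.3  0.2]
 [-1.1  1.1]
 [ 1.7 -0.4]
 [ 0.2 -0.1]
 [-1.   0.2]]
rivet (array([0.55558452, 0.1970101 , 0.08521589]), [array([-0.2, -0. ]), array([-0.3,  0. ])])
[[0.542  0.2183]
 [0.577  0.216 ]
 [0.5821 0.1679]
 [0.5365 0.1739]]
0.035 -3.8
0.0484 -83.9
0.046 172.5
0.0447 82.9
[[0.576  0.1778]
 [0.5389 0.1669]
 [0.5283 0.2187]
 [0.5676 0.2266]]
0.0387 -163.6
0.0528 101.5
0.0401 11.4
0.0495 -80.2
tin [0.736 0.01  0.03 ]
ferr [0.559 0.311 0.03 ]
yel [0.433 0.245 0.03 ]
blank [0.576 0.065 0.03 ]
jar [0.374 0.53  0.03 ]
purp [0.4   0.351 0.03 ]
offcut [ 0.393 -0.023  0.03 ]
```

```bash
cat > m.py <<'E'
from station import robot, vision
from h import *
def ori(az,th):  # degrees
    a,t=np.radians(az),np.radians(th); d=np.array([np.cos(a),np.sin(a),0])
    x=np.cos(t)*d+[0,0,-np.sin(t)]; z=-np.sin(t)*d+[0,0,-np.cos(t)]
    return np.column_stack([x,np.cross(z,x),z])
def rows(wps):
    o=robot.get_obs();R0=rq(o["eef_rot"]).as_matrix()
    for p,az,th in wps:
        t=R0.T@(np.array(p)-o["ee_pos"])*1000; r=R.from_matrix(R0.T@ori(az,th)).as_rotvec()
        print([float(v) for v in t.round(1)]+[float(v) for v in r.round(3)])
def state():
    o=robot.get_obs();M=rq(o["eef_rot"]).as_matrix()
    az=np.degrees(np.arctan2(-M[0,1],M[1,1])) if 0 else np.degrees(np.arctan2(M[0,1],-M[1,1]))
    print("t",round(o["time"],2),"p",o["ee_pos"].round(4),"az",az.round(1),"tilt",np.degrees(np.arctan2(-M[2,0],-M[2,2])).round(1),"yz",M[2,1].round(3),"F",o["force"].round(1),"w",round(o["width"],4),"q",o["joint_pos"].round(2))
press=np.load("press.npy")
def pw(x,y,z):
    c,s=np.cos(press[2]),np.sin(press[2]); return np.array([press[0]+(c*x-s*y)/1e3,press[1]+(s*x+c*y)/1e3,z/1e3])
E
python3 - <<'E'
from m import *
state()
rows([((.251,-.627,.45),21.8,0),((.5,-.25,.47),15,0),((.6,.0,.47),11,10),((.66,.2,.45),11,30),((.665,.218,.25),11,45)])
S=cam(vision.capture("scene"));print(onz((336,211),S,.085))
E
```

```text
t 0.25 p [ 0.2508 -0.6265  0.2052] az 21.8 tilt 0.0 yz -0.001 F [-0.5 -0.1 -0.6] w 0.0938 q [ 1.04  0.43  0.07  1.61 -0.03  1.11 -0.07]
[0.0, 0.4, -244.8, -0.001, 0.0, 0.0]
[371.3, -257.1, -264.7, -0.001, 0.0, 0.119]
[557.0, -452.0, -264.6, 0.016, -0.174, 0.188]
[687.0, -615.4, -244.5, 0.049, -0.522, 0.185]
[698.4, -630.1, -44.5, 0.074, -0.783, 0.179]
[0.70747008 0.22489727 0.085     ]
```

arm_command([
  [[0,0,0,-245,0,0,0],[0,0,0,-245,0,0,0],[0,0,0,-245,0,0,0],[0,0,0,-245,0,0,0],[0,371,-257,-265,0,0,0.12],[0,371,-257,-265,0,0,0.12],[0,371,-257,-265,0,0,0.12],[0,371,-257,-265,0,0,0.12],[0,371,-257,-265,0,0,0.12],[0,371,-257,-265,0,0,0.12],[0,371,-257,-265,0,0,0.12],[0,371,-257,-265,0,0,0.12]],
])

```text
time: 1.8
ee_pos: [0.5017, -0.2462, 0.4707]
eef_rot: [-0.0, 0.991, 0.133, 0.0]
force: [-0.9, -0.7, -0.4]
width: 0.094
```

Run:
```python
from m import *
state()
rows([((.6,.0,.47),11,10),((.66,.2,.45),11,30),((.665,.218,.25),11,45)])
```

```text
t 1.8 p [ 0.5017 -0.2462  0.4707] az 15.3 tilt -0.0 yz -0.001 F [-0.9 -0.7 -0.4] w 0.094 q [ 0.5   0.12 -0.18  1.45  0.02  1.58 -0.98]
[159.7, -211.6, 0.9, 0.006, -0.175, 0.074]
[270.2, -388.7, 21.1, 0.019, -0.524, 0.073]
[279.6, -404.6, 221.1, 0.029, -0.786, 0.071]
```

arm_command([
  [[0,160,-212,0,0,-0.175,0.07],[0,160,-212,0,0,-0.175,0.07],[0,160,-212,0,0,-0.175,0.07],[0,160,-212,0,0,-0.175,0.07],[0,270,-389,21,0.02,-0.52,0.07],[0,270,-389,21,0.02,-0.52,0.07],[0,270,-389,21,0.02,-0.52,0.07],[0,270,-389,21,0.02,-0.52,0.07],[0,280,-405,221,0.03,-0.785,0.07],[0,280,-405,221,0.03,-0.785,0.07],[0,280,-405,221,0.03,-0.785,0.07],[0,280,-405,221,0.03,-0.785,0.07]],
])

```text
time: 3.3
ee_pos: [0.6224, 0.1517, 0.4074]
eef_rot: [0.004, 0.964, 0.092, -0.248]
force: [1.4, -1.4, -1.9]
width: 0.0938
```

Run:
```python
from m import *
state()
o=robot.get_obs();c=vision.capture("wrist");cv2.imwrite("pics/w1.png",c["color"])
rows([((.665,.218,.25),11,45)])
```

```text
t 3.3 p [0.6224 0.1517 0.4074] az 10.3 tilt 28.7 yz -0.038 F [ 1.4 -1.4 -1.9] w 0.0938 q [-0.42  0.62  0.26  0.99 -0.2   2.05 -1.6 ]
[122.2, -58.8, 115.2, -0.038, -0.287, -0.001]
```

View pics/w1.png

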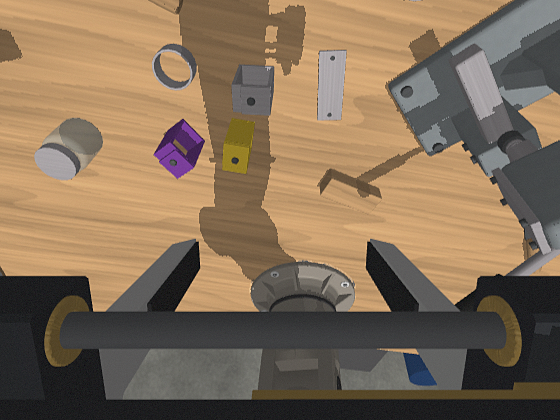

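Run:
```python
from m import *
o=robot.get_obs();c=vision.capture("wrist");C=cam(c,o)
S=cam(vision.capture("scene"));D=cam(vision.capture("side"))
i=cv2.resize(c["color"][40:140,200:320],None,fx=6,fy=6,interpolation=cv2.INTER_CUBIC);cv2.imwrite("pics/w1c.png",i)
print(proj([.5556,.197,.089],C))
rows([((.665,.218,.165),11,40)])
```

```text
[[244.77998506 105.38051805]]
[163.0, -62.9, 192.2, -0.032, -0.204, -0.012]
```

View pics/w1c.png

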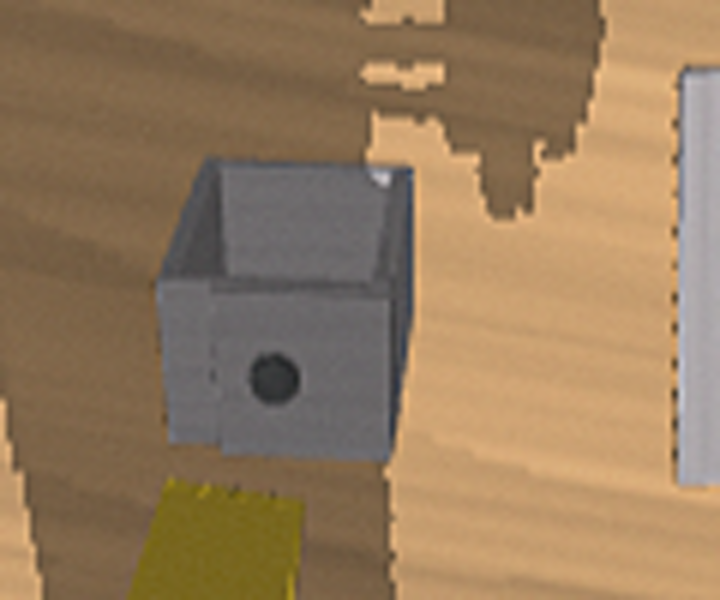

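Grey loop with its rivet on top is confirmed at wrist (245,103), and its opening faces the gripper side. I'll measure its position and yaw, then move to a low tilted hover.

Run:
```python
from m import *
o=robot.get_obs();c=vision.capture("wrist");C=cam(c,o)
f=lambda x,y:((x+.5)/6-.5+200,(y+.5)/6-.5+40)
print("riv",onz(f(275,378),C,.089))
W=np.array([onz(f(*q),C,.085)[:2] for q in((158,282),(390,297),(388,460),(168,442))]);print(W.round(4),W.mean(0))
for i in range(4):
    d=W[(i+1)%4]-W[i]; print(np.linalg.norm(d).round(4),np.degrees(np.arctan2(d[1],d[0])).round(1))
```

```text
riv [0.56130462 0.1900259  0.089     ]
[[0.5773 0.2182]
 [0.5829 0.1665]
 [0.5438 0.1619]
 [0.5393 0.2139]] [0.56082289 0.19010508]
0.0521 -83.9
0.0394 -173.3
0.0522 95.0
0.0383 6.5
```

arm_command([
  [[0,163,-63,192,-0.03,-0.2,-0.01],[0,163,-63,192,-0.03,-0.2,-0.01],[0,163,-63,192,-0.03,-0.2,-0.01],[0,163,-63,192,-0.03,-0.2,-0.01],[0,163,-63,192,-0.03,-0.2,-0.01],[0,163,-63,192,-0.03,-0.2,-0.01],[0,163,-63,192,-0.03,-0.2,-0.01]],
])

```text
time: 4.42
ee_pos: [0.6637, 0.2198, 0.1628]
eef_rot: [0.031, 0.935, 0.09, -0.341]
force: [-0.3, 0.5, 0.2]
width: 0.094
```

Run:
```python
from m import *
state()
o=robot.get_obs();c=vision.capture("wrist");cv2.imwrite("pics/w2.png",c["color"])
```

```text
t 4.42 p [0.6637 0.2198 0.1628] az 10.9 tilt 40.0 yz -0.003 F [-0.3  0.5  0.2] w 0.094 q [-0.38  0.98  0.06  0.9  -0.15  1.95 -1.71]
```

View pics/w2.png

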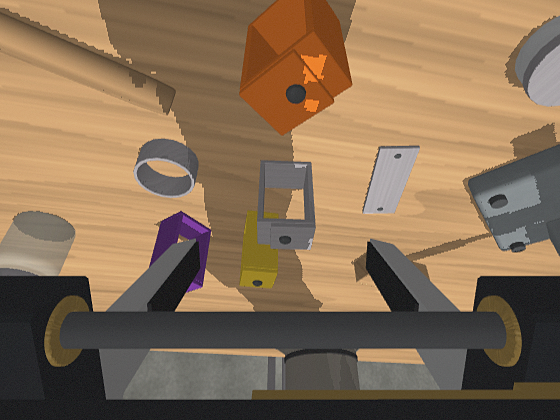

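Run:
```python
from m import *
o=robot.get_obs();c=vision.capture("wrist");C=cam(c,o)
i=cv2.resize(c["color"][155:255,240:340],None,fx=6,fy=6,interpolation=cv2.INTER_CUBIC);cv2.imwrite("pics/w2c.png",i)
```

```text
(no output)
```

View pics/w2c.png

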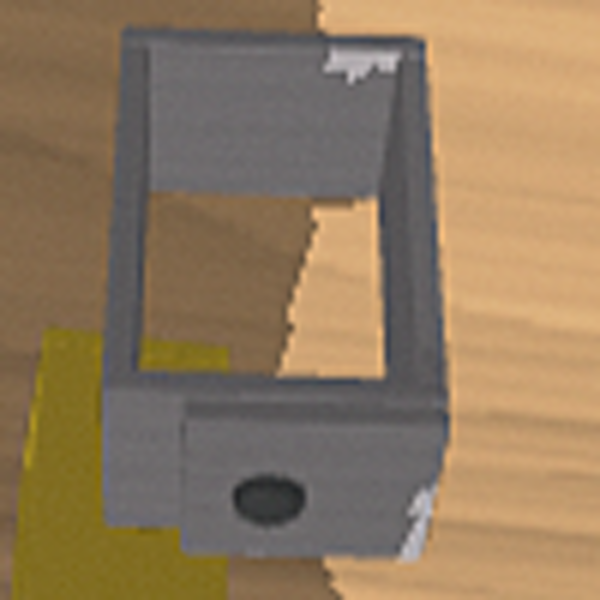

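Run:
```python
from m import *
o=robot.get_obs();c=vision.capture("wrist");C=cam(c,o)
f=lambda x,y:((x+.5)/6-.5+240,(y+.5)/6-.5+155)
print("riv",onz(f(268,500),C,.088))
for z,a,b in((.085,(105,387),(446,408)),(0,(122,28),(425,42))):
    A,B=onz(f(*a),C,z),onz(f(*b),C,z);d=B-A;print(A.round(4),B.round(4),np.linalg.norm(d),np.degrees(np.arctan2(d[1],d[0]))+90,"mid",(A+B)/2)
S=cam(vision.capture("scene"))
L=np.array([.560,.1905,0]);a=6.;d=np.array([np.cos(np.radians(a)),np.sin(np.radians(a)),0])
rows([(L+d*.002+[0,0,.057]+b*np.array([.643*d[0],.643*d[1],.766]),a,40) for b in(.06,0)])
```

```text
riv [0.56089315 0.1973641  0.088     ]
[0.5823 0.2264 0.085 ] [0.5869 0.1751 0.085 ] 0.05146671550724858 5.140869475585333 mid [0.58463262 0.20072856 0.085     ]
[0.5728 0.2263 0.    ] [0.5799 0.1725 0.    ] 0.05416985554279921 7.47016717607336 mid [0.57636434 0.19939653 0.        ]
[-11.2, 12.4, 93.9, 0.052, -0.007, 0.068]
[-11.5, 9.2, 153.9, 0.052, -0.007, 0.068]
```

Run:
```python
from m import *
L=np.array([.558,.1975,0]);a=6.;d=np.array([np.cos(np.radians(a)),np.sin(np.radians(a)),0])
rows([(L+d*.002+[0,0,.057]+b*np.array([.643*d[0],.643*d[1],.766]),a,40) for b in(.06,0)])
```

```text
[-11.7, 5.1, 94.4, 0.052, -0.007, 0.068]
[-12.0, 2.0, 154.3, 0.052, -0.007, 0.068]
```

arm_command([
  [[0,-11.5,5,60,0.05,-0.007,0.07],[0,-11.5,5,94,0.05,-0.007,0.07],[0,-11.5,5,94,0.05,-0.007,0.07],[0,-12,2,154,0.05,-0.007,0.07],[0,-12,2,154,0.05,-0.007,0.07],[0,-12,2,154,0.05,-0.007,0.07]],
])

```text
time: 5.38
ee_pos: [0.5608, 0.1987, 0.0567]
eef_rot: [0.019, 0.938, 0.049, -0.342]
force: [0.3, 0.9, -0.2]
width: 0.0939
```

Run:
```python
from m import *
state()
o=robot.get_obs();c=vision.capture("wrist");cv2.imwrite("pics/w3.png",c["color"])
i=vision.capture("side")["color"];cv2.imwrite("pics/s3.png",cv2.resize(i[190:350,150:350],None,fx=4,fy=3.7))
```

```text
t 5.38 p [0.5608 0.1987 0.0567] az 6.0 tilt 40.0 yz 0.002 F [ 0.3  0.9 -0.2] w 0.0939 q [-0.38  0.89  0.04  1.34 -0.18  1.61 -1.75]
```

View pics/w3.png

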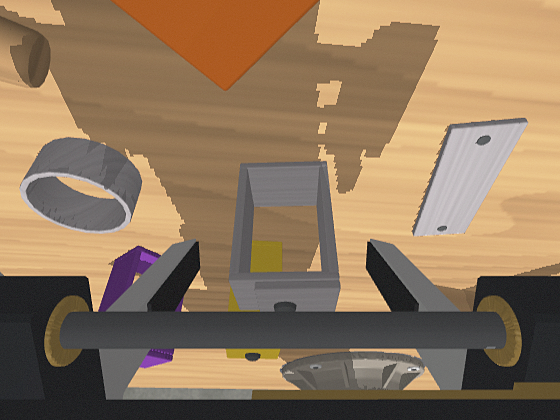

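View pics/s3.png

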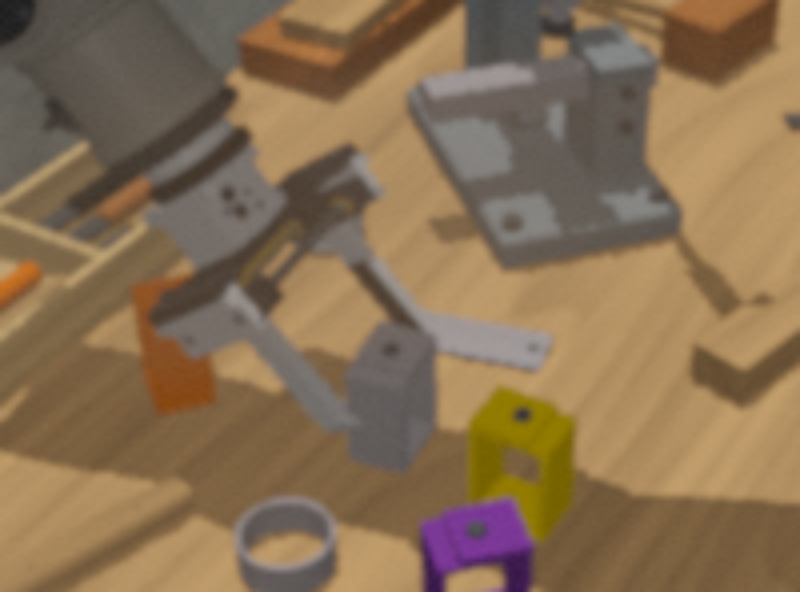

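Fingers straddle the grey loop, centred (loop middle at wrist column 285, finger middle at 283). Closing now.

arm_command([
  [[1,0,0,0,0,0,0],[1,0,0,0,0,0,0],[1,0,0,0,0,0,0],[1,0,0,0,0,0,0],[1,0,0,0,0,0,0],[1,0,0,0,0,0,0]],
])

```text
time: 6.22
ee_pos: [0.5589, 0.1982, 0.0547]
eef_rot: [0.02, 0.938, 0.049, -0.343]
force: [0.4, -1.0, 0.2]
width: 0.054
```

Run:
```python
from m import *
state()
c=vision.capture("wrist");cv2.imwrite("pics/w4.png",c["color"])
```

```text
t 6.22 p [0.5589 0.1982 0.0547] az 6.0 tilt 40.2 yz 0.003 F [ 0.4 -1.   0.2] w 0.054 q [-0.38  0.89  0.04  1.34 -0.18  1.6  -1.75]
```

View pics/w4.png

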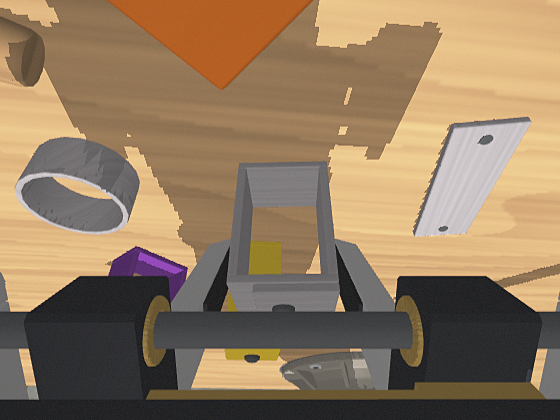

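Run:
```python
from m import *
a=90+np.degrees(press[2]);print("az",a)
o=robot.get_obs()
rows([(o["ee_pos"]+[0,0,.12],6,40),(pw(0,160,230),a,40),(pw(0,150,118),a,40)])
```

```text
az 48.3504453300607
[-77.5, 0.4, -91.6, 0.003, 0.004, -0.002]
[-13.3, 211.9, -217.4, -0.474, 0.005, -0.567]
[53.4, 218.3, -127.1, -0.474, 0.005, -0.567]
```

arm_command([
  [[1,-19,0,-23,0,0,0],[1,-45,0,-53,0,0,0],[1,-77,0,-92,0,0,0],[1,-77,0,-92,0,0,0],[1,-13,212,-217,-0.474,0.005,-0.567],[1,-13,212,-217,-0.474,0.005,-0.567],[1,-13,212,-217,-0.474,0.005,-0.567],[1,-13,212,-217,-0.474,0.005,-0.567],[1,-13,212,-217,-0.474,0.005,-0.567],[1,-13,212,-217,-0.474,0.005,-0.567],[1,-13,212,-217,-0.474,0.005,-0.567],[1,-13,212,-217,-0.474,0.005,-0.567]],
])

```text
time: 7.78
ee_pos: [0.7102, 0.0025, 0.2289]
eef_rot: [0.14, 0.857, 0.385, -0.312]
force: [0.2, -0.2, -4.1]
width: 0.0542
```

Run:
```python
from m import *
state()
for n in("wrist","scene","side"):
    c=vision.capture(n)["color"];cv2.imwrite(f"pics/{n}5.png",c)
rows([(pw(0,150,118),48.35,40)])
```

```text
t 7.78 p [0.7102 0.0025 0.2289] az 48.4 tilt 40.0 yz -0.001 F [ 0.2 -0.2 -4.1] w 0.0542 q [-0.29  0.83  0.02  1.04  0.36  1.86 -0.99]
[63.7, 0.4, 91.9, 0.0, -0.0, 0.0]
```

View pics/wrist5.png

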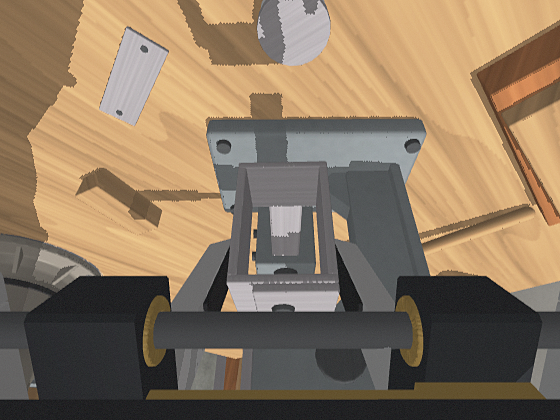

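View pics/side5.png

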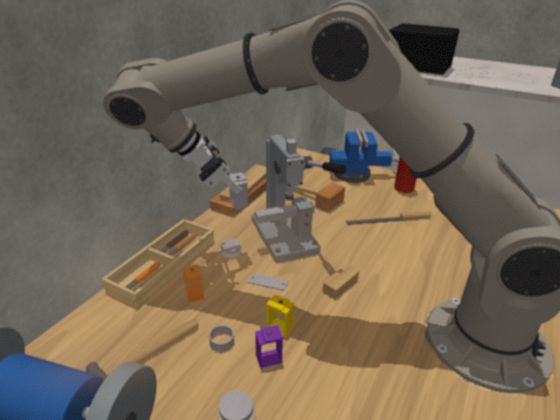

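arm_command([
  [[1,32,0,46,0,0,0],[1,64,0,92,0,0,0],[1,64,0,92,0,0,0],[1,64,0,92,0,0,0]],
])

```text
time: 8.43
ee_pos: [0.7049, -0.0057, 0.1202]
eef_rot: [0.141, 0.858, 0.385, -0.311]
force: [0.6, -0.2, -4.1]
width: 0.0539
```

Run:
```python
from m import *
state()
c=vision.capture("wrist")["color"];cv2.imwrite("pics/w6c.png",cv2.resize(c[60:310,180:480],None,fx=2.6,fy=2.4,interpolation=cv2.INTER_CUBIC))
i=vision.capture("side")["color"];cv2.imwrite("pics/s6.png",cv2.resize(i[125:275,180:350],None,fx=4.4,fy=4,interpolation=cv2.INTER_CUBIC))
```

```text
t 8.43 p [ 0.7049 -0.0057  0.1202] az 48.4 tilt 39.9 yz 0.002 F [ 0.6 -0.2 -4.1] w 0.0539 q [-0.27  0.9   0.01  1.14  0.35  1.69 -1.06]
```

View pics/w6c.png

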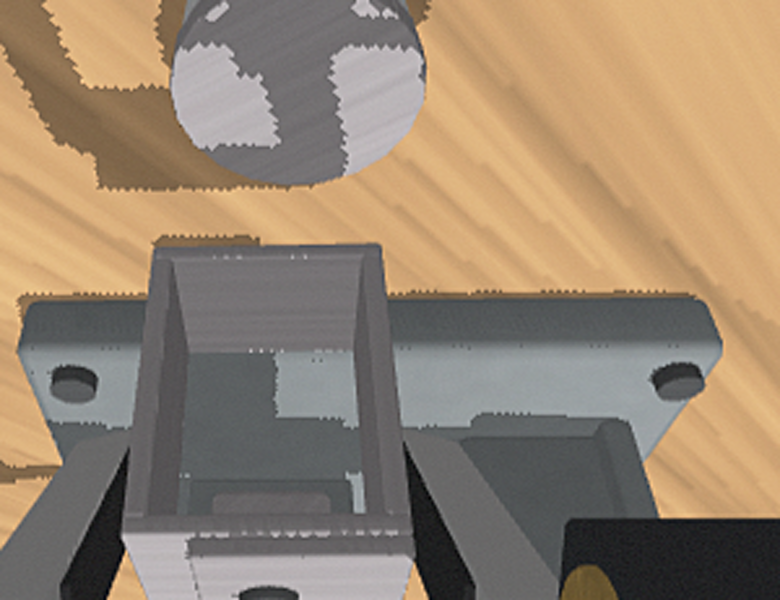

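View pics/s6.png

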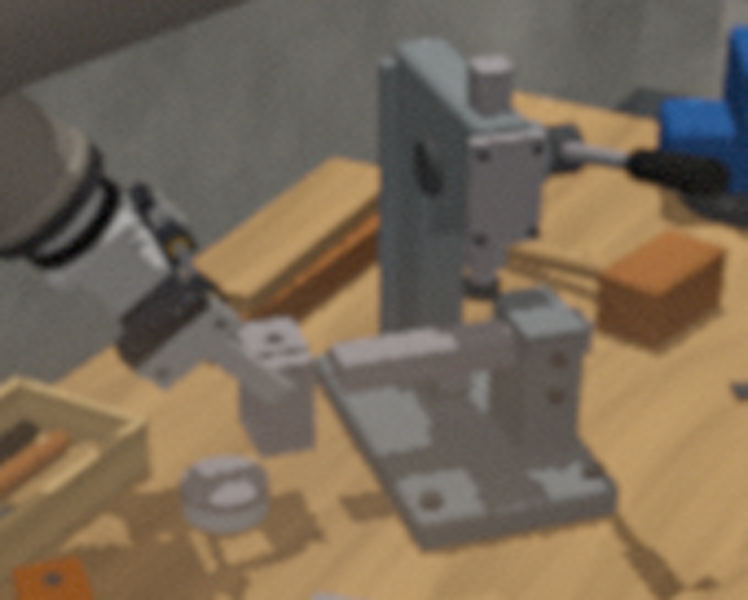

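Run:
```python
from m import *
o=robot.get_obs();c=vision.capture("wrist");C=cam(c,o)
f=lambda x,y:(180+(x+.5)/2.6-.5,60+(y+.5)/2.4-.5)
A,B=onz(f(20,345),C,.03),onz(f(722,348),C,.03);d=B-A
print(A,B,np.linalg.norm(d),"yaw",np.arctan2(d[1],d[0]),press)
print(pw(-90,75,30),pw(160,75,30))
for x,y,z in((-16,105,130),(16,105,130),(0,105,130)): print((proj(pw(x,y,z),C)[0]-[180,60])*[2.6,2.4])
print("loop center px of ring at grasp",onz(f(269,520),C,.150))
# press-frame pos of TCP
v=o["ee_pos"][:2]-press[:2];cc,s=np.cos(press[2]),np.sin(press[2]);print("tcp press",cc*v[0]+s*v[1],-s*v[0]+cc*v[1])
```

```text
[ 0.59766485 -0.00104815  0.03      ] [ 0.77467821 -0.16145677  0.03      ] 0.23888209774307 yaw -0.7362272133568573 [ 0.60425514 -0.11792422 -0.72692186]
[ 0.58684797 -0.00207091  0.03      ] [ 0.77365387 -0.16821409  0.03      ]
[198.99095603 583.88834579]
[326.56498888 583.69494887]
[262.78652985 583.79163436]
loop center px of ring at grasp [0.72859047 0.02020543 0.15      ]
tcp press 0.0007847252714219127 0.151124730053935
```

Run:
```python
from m import *
o=robot.get_obs();c=vision.capture("wrist");C=cam(c,o)
cv2.imwrite("pics/w7c.png",cv2.resize(c["color"][215:290,220:350],None,fx=6,fy=6,interpolation=cv2.INTER_CUBIC))
for P in((-16,105,102),(16,105,102),(-16,105,130),(16,105,130),(-90,75,30),(160,75,30)): print(P,proj(pw(*P),C)[0],(proj(pw(*P),C)[0]-[220,215])*6)
```

```text
(-16, 105, 102) [258.3939153  265.06310362] [230.36349183 300.37862171]
(16, 105, 102) [304.05548535 265.00504327] [504.33291209 300.03025963]
(-16, 105, 130) [256.64509685 303.59380285] [219.87058112 531.56281708]
(16, 105, 130) [305.76689262 303.52137984] [514.60135573 531.12827905]
(-90, 75, 30) [181.17535469 209.04436733] [-232.94787186  -35.73379604]
(160, 75, 30) [459.13954924 208.77300588] [1434.83729542  -37.36196469]
```

View pics/w7c.png

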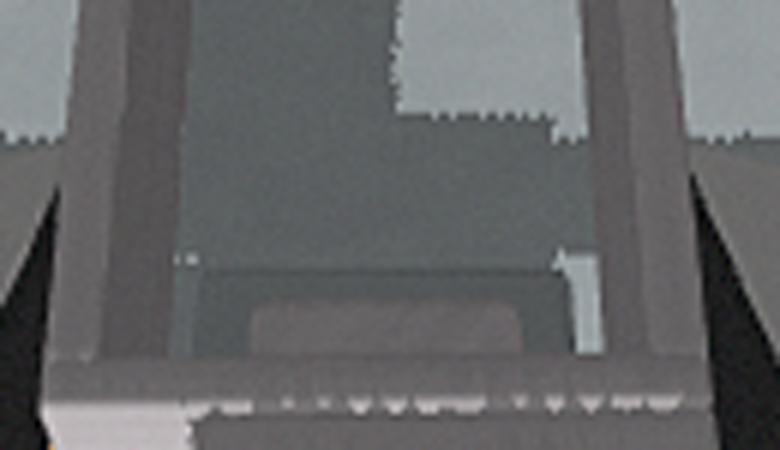

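arm_command([
  [[1,2,1,2,0,0,0],[1,-14,1,15,0,0,0],[1,-30,1,29,0,0,0],[1,-47,1,43,0,0,0],[1,-63,1,56,0,0,0],[1,-79,1,70,0,0,0],[1,-79,1,70,0,0,0]],
])

```text
time: 9.5
ee_pos: [0.6339, -0.087, 0.1158]
eef_rot: [0.14, 0.858, 0.384, -0.312]
force: [0.6, -0.3, -4.3]
width: 0.0544
```

Run:
```python
from m import *
import numpy as np
p=np.load("press.npy");c,s=np.cos(p[2]),np.sin(p[2])
if abs(p[0]-.60425)<1e-4:
    p[0]+=.002*c;p[1]+=.002*s;np.save("press.npy",p)
state();o=robot.get_obs();v=o["ee_pos"][:2]-p[:2];print("press xy",c*v[0]+s*v[1],-s*v[0]+c*v[1])
c=vision.capture("wrist")["color"];cv2.imwrite("pics/w8c.png",cv2.resize(c[60:310,180:480],None,fx=2.6,fy=2.4,interpolation=cv2.INTER_CUBIC))
i=vision.capture("side")["color"];cv2.imwrite("pics/s8.png",cv2.resize(i[125:275,180:350],None,fx=4.4,fy=4,interpolation=cv2.INTER_CUBIC))
```

```text
t 9.5 p [ 0.6339 -0.087   0.1158] az 48.3 tilt 40.0 yz 0.001 F [ 0.6 -0.3 -4.3] w 0.0544 q [-0.21  0.78  0.02  1.41  0.39  1.54 -1.04]
press xy -0.0003576756358172964 0.042798420190652525
```

View pics/w8c.png

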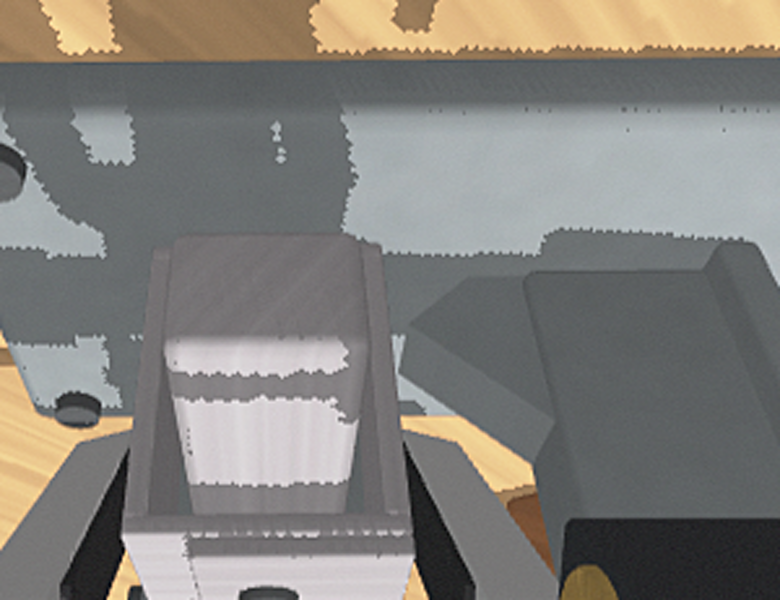

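View pics/s8.png

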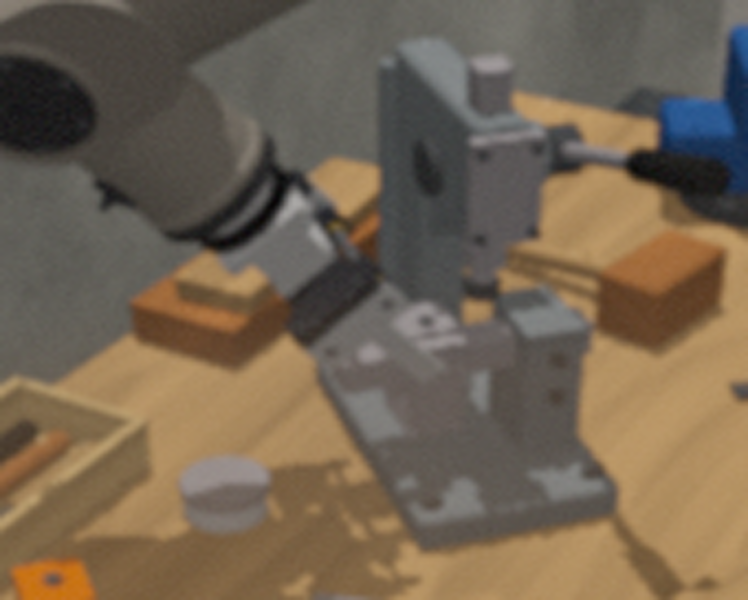

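arm_command([
  [[1,-11,0,9,0,0,0],[1,-22,0,18,0,0,0],[1,-25,0,20.5,0,0,0],[1,-28,0,23,0,0,0],[1,-28,0,23,0,0,0]],
])

```text
time: 10.22
ee_pos: [0.6104, -0.1125, 0.1154]
eef_rot: [0.14, 0.857, 0.385, -0.312]
force: [1.1, 0.9, -3.8]
width: 0.054
```

```bash
cat > st.py <<'E'
from m import *
p=press;c,s=np.cos(p[2]),np.sin(p[2])
state();o=robot.get_obs();v=o["ee_pos"][:2]-p[:2];F=o["force"];print("press xy",c*v[0]+s*v[1],-s*v[0]+c*v[1],"F press",c*F[0]+s*F[1],-s*F[0]+c*F[1])
import sys
if len(sys.argv)>1:
  n=sys.argv[1]
  i=vision.capture("wrist")["color"];cv2.imwrite(f"pics/w{n}.png",i)
  i=vision.capture("side")["color"];cv2.imwrite(f"pics/s{n}.png",cv2.resize(i[125:275,180:350],None,fx=4.4,fy=4,interpolation=cv2.INTER_CUBIC))
  i=vision.capture("scene")["color"];cv2.imwrite(f"pics/t{n}.png",cv2.resize(i[160:310,200:360],None,fx=4.4,fy=4,interpolation=cv2.INTER_CUBIC))
E
python3 st.py 9
```

```text
t 10.22 p [ 0.6104 -0.1125  0.1154] az 48.4 tilt 40.0 yz 0.0 F [ 1.1  0.9 -3.8] w 0.054 q [-0.18  0.74  0.03  1.48  0.4   1.5  -1.04]
press xy -0.0009784635283340008 0.00811024851686313 F press 0.24734021699953124 1.4069940925195779
```

View pics/s9.png

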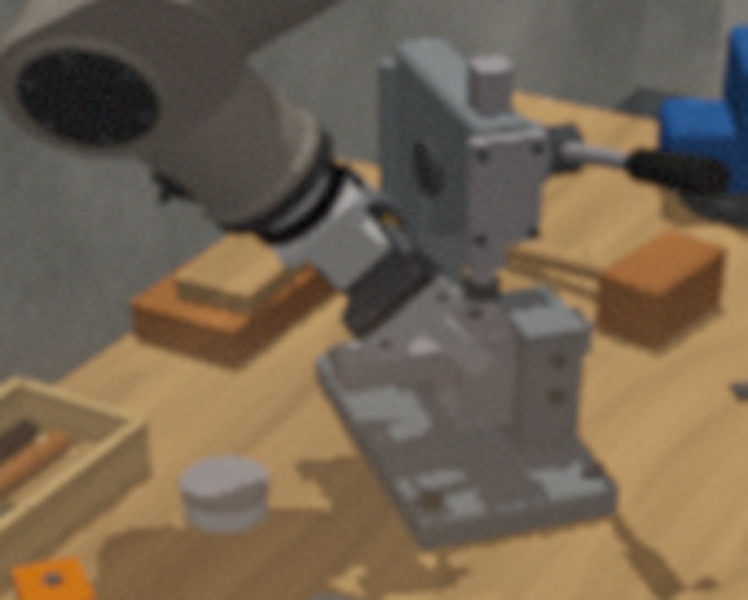

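View pics/w9.png

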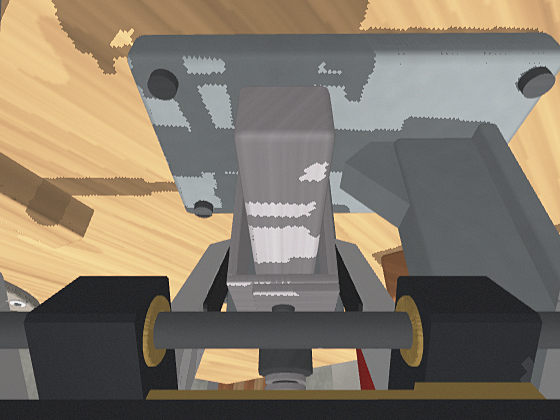

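arm_command([
  [[1,-1.5,0,1.3,0,0,0],[1,-3,0,2.6,0,0,0],[1,-3,0,2.6,0,0,0]],
])

```text
time: 10.75
ee_pos: [0.6077, -0.1155, 0.1153]
eef_rot: [0.14, 0.857, 0.385, -0.312]
force: [-0.2, 0.3, -4.7]
width: 0.0537
```

```bash
python3 st.py
```

```text
t 10.75 p [ 0.6077 -0.1155  0.1153] az 48.4 tilt 40.0 yz 0.0 F [-0.2  0.3 -4.7] w 0.0537 q [-0.18  0.73  0.03  1.49  0.4   1.49 -1.03]
press xy -0.0009931273661224157 0.004123947017947155 F press -0.37717092230636473 0.08930996565322932
```

arm_command([
  [[1,-1.5,0.5,1.3,0,0,0],[1,-2.3,1,1.9,0,0,0],[1,-2.3,1,1.9,0,0,0]],
])

```text
time: 11.12
ee_pos: [0.6076, -0.1158, 0.1152]
eef_rot: [0.139, 0.858, 0.386, -0.31]
force: [4.8, 12.9, -2.2]
width: 0.054
```

```bash
python3 st.py 10
```

```text
t 11.12 p [ 0.6076 -0.1158  0.1152] az 48.5 tilt 39.8 yz -0.0 F [ 4.8 12.9 -2.2] w 0.054 q [-0.18  0.73  0.03  1.49  0.4   1.49 -1.03]
press xy -0.0009127445781368965 0.003866897839724741 F press -5.019528748386588 12.840810069786524
```

View pics/t10.png

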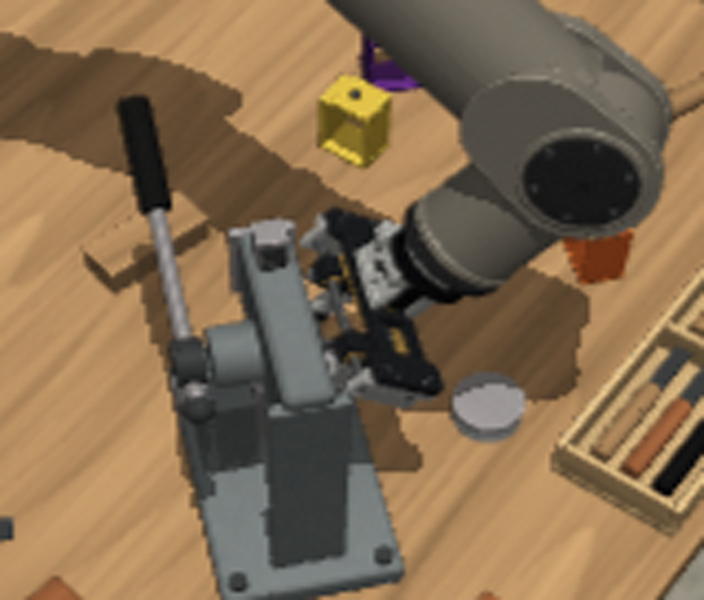

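View pics/w10.png

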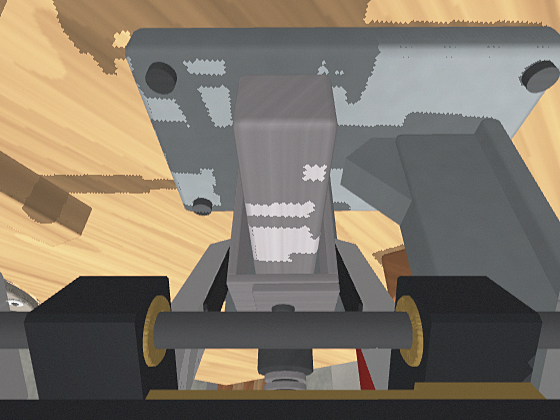

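arm_command([
  [[1,1,-1,-0.8,0,0,0],[1,2.3,-1,0.7,0,0,0],[1,3.5,-1,2.3,0,0,0],[1,4.2,-1,3,0,0,0],[1,4.2,-1,3,0,0,0]],
])

```text
time: 11.9
ee_pos: [0.6077, -0.1157, 0.1106]
eef_rot: [0.14, 0.857, 0.385, -0.311]
force: [5.4, 6.1, -0.2]
width: 0.0539
```

```bash
python3 st.py 11
```

```text
t 11.9 p [ 0.6077 -0.1157  0.1106] az 48.4 tilt 39.9 yz 0.001 F [ 5.4  6.1 -0.2] w 0.0539 q [-0.18  0.74  0.03  1.5   0.41  1.48 -1.04]
press xy -0.000935170429338346 0.003927178714135426 F press -0.018992682245912995 8.198170459274746
```

View pics/s11.png

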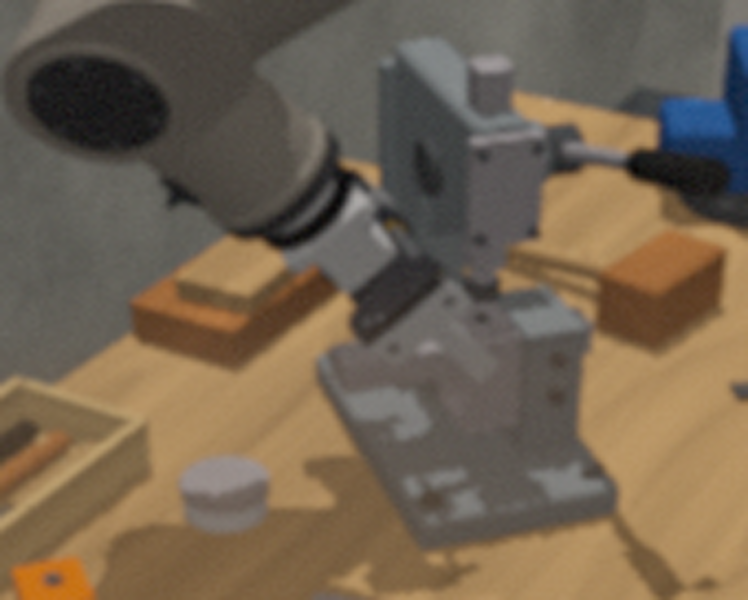

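arm_command([
  [[0.25,0,0,0,0,0,0],[0.25,0,0,0,0,0,0],[0.25,0,0,0,0,0,0],[0.25,0,0,0,0,0,0]],
])

```text
time: 12.55
ee_pos: [0.6066, -0.1169, 0.1104]
eef_rot: [0.14, 0.857, 0.385, -0.312]
force: [-0.4, 0.1, 0.4]
width: 0.07
```

```bash
python3 st.py 12
```

```text
t 12.55 p [ 0.6066 -0.1169  0.1104] az 48.4 tilt 40.0 yz 0.0 F [-0.4  0.1  0.4] w 0.07 q [-0.18  0.74  0.03  1.5   0.41  1.48 -1.04]
press xy -0.0009274920329791329 0.0023166183071578563 F press -0.3529276788814965 -0.21693494319347134
```

View pics/w12.png

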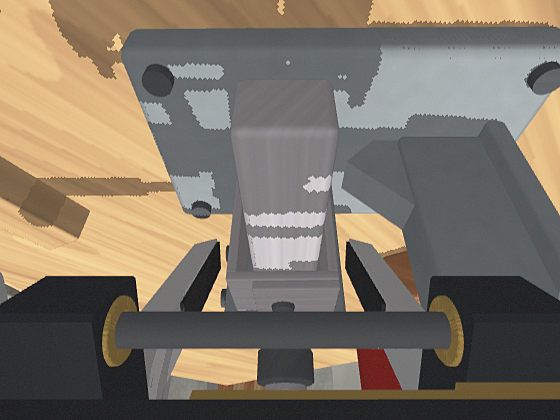

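arm_command([
  [[0.25,15,0,-13,0,0,0],[0.25,45,0,-38,0,0,0],[0.25,80,0,-67,0,0,0],[0.25,115,0,-96,0,0,0],[0.25,115,0,-96,0,0,0]],
])

```text
time: 13.32
ee_pos: [0.7072, -0.0012, 0.1085]
eef_rot: [0.14, 0.857, 0.387, -0.311]
force: [0.0, -0.1, -0.1]
width: 0.0705
```

```bash
python3 st.py 13
python3 - <<'E'
import cv2
i=cv2.imread("pics/w13.png");cv2.imwrite("pics/w13c.png",cv2.resize(i[150:400,160:420],None,fx=3,fy=2.4,interpolation=cv2.INTER_CUBIC))
E
```

```text
t 13.32 p [ 0.7072 -0.0012  0.1085] az 48.6 tilt 39.9 yz -0.001 F [ 0.  -0.1 -0.1] w 0.0705 q [-0.28  0.92  0.01  1.14  0.35  1.69 -1.06]
press xy -0.002654962200453123 0.15568943200526472 F press 0.08425250736463892 -0.08092404738855809
```

View pics/s13.png

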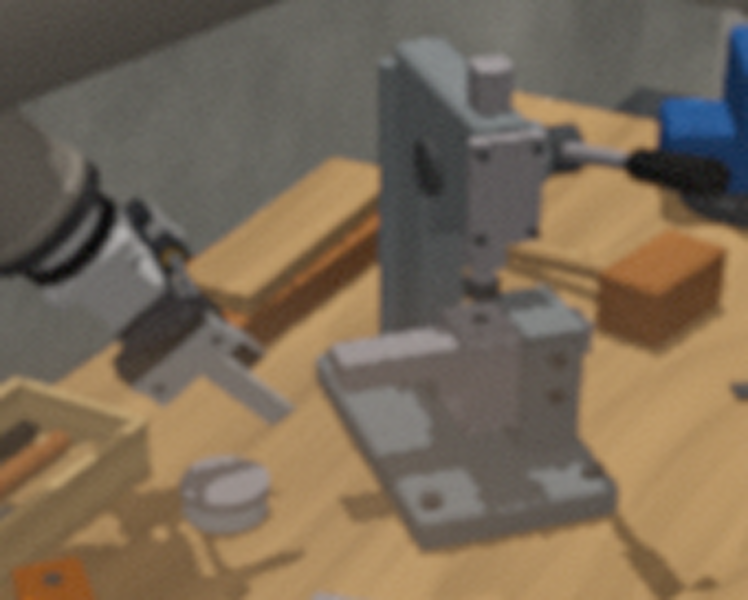

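View pics/w13c.png

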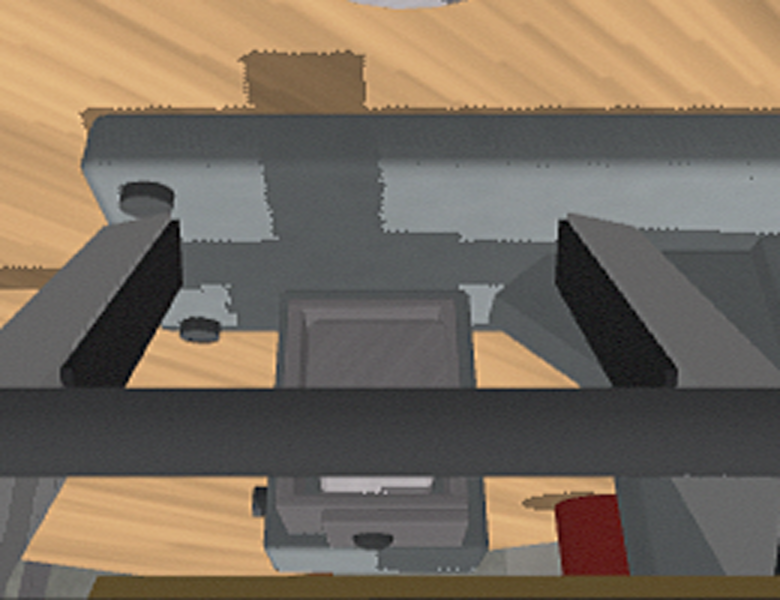

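Run:
```python
from m import *
D=cam(vision.capture("side"))
for P in((0,0,162),(0,0,144)): print(P,proj(pw(*P),D)[0],(proj(pw(*P),D)[0]-[180,125])*[4.4,4])
i=vision.capture("side")["color"];cv2.imwrite("pics/s14.png",cv2.resize(i[180:240,260:330],None,fx=9,fy=9,interpolation=cv2.INTER_CUBIC))
print((proj(pw(0,0,162),D)[0]-[260,180])*9,(proj(pw(0,0,144),D)[0]-[260,180])*9,(proj(pw(0,8,144),D)[0]-[260,180])*9)
```

```text
(0, 0, 162) [289.01038806 197.94595619] [479.64570748 291.78382476]
(0, 0, 144) [288.82611448 203.07112887] [478.83490369 312.28451548]
[261.09349258 161.51360571] [259.43503028 207.64015983] [237.17744286 211.39214722]
```

View pics/s14.png

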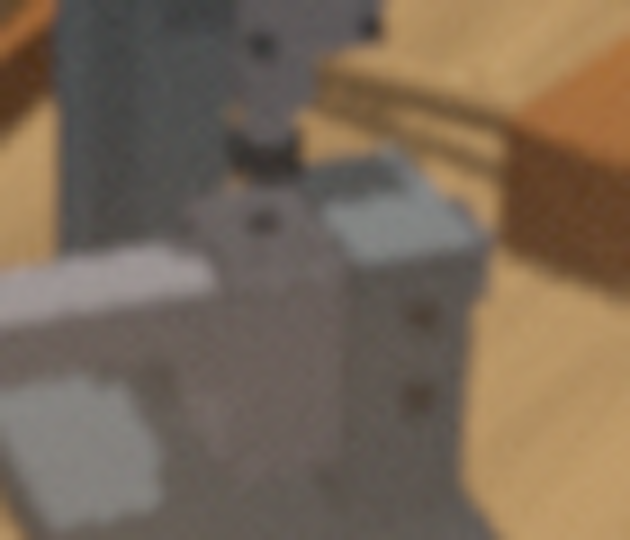

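Run:
```python
from m import *
S=cam(vision.capture("scene"));c=vision.capture("side");D=cam(c)
def L(r,a=20): t=np.radians(a);return pw(46.5-r*np.cos(t),-72.5,250+r*np.sin(t))
for r in(130,180,230): print(r,L(r),proj(L(r),S)[0],proj(L(r),D)[0])
i=cv2.imread("pics/scene0.png"); 
for C,n,i in((S,"a",i),(D,"b",c["color"])):
    m=proj(L(180),C)[0].astype(int)
    for r in (130,180,230):
        q=proj(L(r),C)[0]; i[int(round(q[1])),int(round(q[0]))]=(0,255,0)
    cv2.imwrite(f"pics/l{n}.png",cv2.resize(i[m[1]-35:m[1]+35,m[0]-40:m[0]+40],None,fx=7,fy=7,interpolation=cv2.INTER_NEAREST))
rows([((.70,0,.25),48.4,30),((.66,-.02,.47),48.4,0),])
```

```text
130 [ 0.50103309 -0.12314548  0.29446262] [235.23829658 212.56327607] [324.85560238 165.56501355]
180 [ 0.46592507 -0.09192077  0.31156363] [232.57722726 198.49652092] [332.80002492 167.20909808]
230 [ 0.43081705 -0.06069607  0.32866463] [229.95762227 184.64895158] [341.42253833 168.99351235]
[-89.4, -8.2, -107.1, -0.0, 0.174, -0.002]
[-262.6, -24.6, -249.0, 0.0, 0.698, -0.002]
```

View pics/la.png

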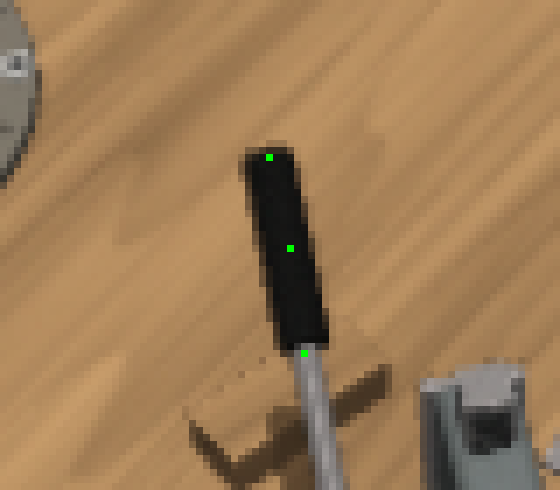

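View pics/lb.png

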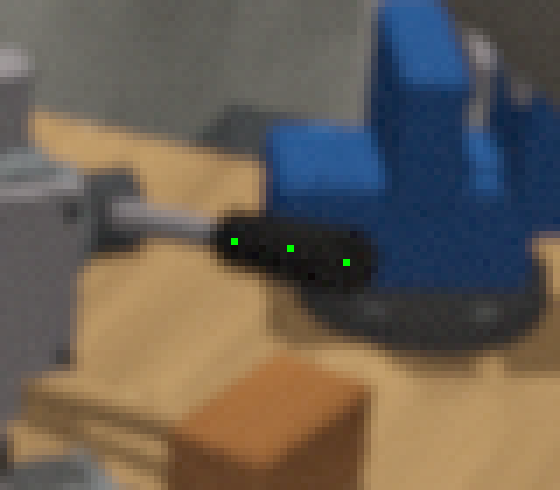

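arm_command([
  [[0.83,-45,-4,-54,0,0.08,0],[0.83,-89,-8,-107,0,0.17,0],[0.83,-89,-8,-107,0,0.17,0],[0.83,-263,-25,-249,0,0.7,0],[0.83,-263,-25,-249,0,0.7,0],[0.83,-263,-25,-249,0,0.7,0],[0.83,-263,-25,-249,0,0.7,0],[0.83,-263,-25,-249,0,0.7,0],[0.83,-263,-25,-249,0,0.7,0],[0.83,-263,-25,-249,0,0.7,0]],
])

```text
time: 14.92
ee_pos: [0.6598, -0.0187, 0.4678]
eef_rot: [-0.001, 0.912, 0.41, -0.0]
force: [0.3, -0.3, -0.0]
width: 0.0157
```

```bash
python3 st.py
python3 - <<'E'
from m import *
rows([((.56,-.05,.47),95,0),((.466,-.092,.47),138.35,0),((.466,-.092,.36),138.35,0)])
E
```

```text
t 14.93 p [ 0.6598 -0.0187  0.4678] az 48.4 tilt -0.0 yz -0.002 F [ 0.3 -0.3 -0. ] w 0.0157 q [-0.01  0.3  -0.08  1.23  0.02  1.61 -0.81]
press xy -0.026444635520960755 0.11100254927808896 F press 0.4499367534752398 -0.0391715875990456
[-89.6, -53.8, -2.1, -0.002, -0.001, -0.813]
[-183.4, -96.3, -2.0, -0.001, -0.001, -1.57]
[-183.4, -96.1, 108.0, -0.001, -0.001, -1.57]
```

arm_command([
  [[0.83,-90,-54,-2,0,0,-0.81],[0.83,-90,-54,-2,0,0,-0.81],[0.83,-90,-54,-2,0,0,-0.81],[0.83,-90,-54,-2,0,0,-0.81],[0.83,-183,-96,-2,0,0,-1.57],[0.83,-183,-96,-2,0,0,-1.57],[0.83,-183,-96,-2,0,0,-1.57],[0.83,-183,-96,-2,0,0,-1.57],[0.83,-183,-96,-2,0,0,-1.57],[0.83,-183,-96,-2,0,0,-1.57],[0.83,-183,-96,-2,0,0,-1.57]],
])

```text
time: 16.3
ee_pos: [0.4666, -0.092, 0.4708]
eef_rot: [0.0, 0.356, 0.934, 0.001]
force: [0.6, -0.6, -0.4]
width: 0.0159
```

```bash
python3 st.py 15
python3 - <<'E'
from m import *
rows([((.466,-.092,.36),138.35,0)])
E
```

```text
t 16.3 p [ 0.4666 -0.092   0.4708] az 138.2 tilt -0.0 yz 0.002 F [ 0.6 -0.6 -0.4] w 0.0159 q [ 0.18 -0.03 -0.12  1.61 -0.01  1.57  0.91]
press xy -0.12211870382399474 -0.07213004647356414 F press 0.8432417784448099 -0.0001760429235170835
[0.5, -0.5, 111.1, 0.002, -0.0, -0.001]
```

View pics/w15.png

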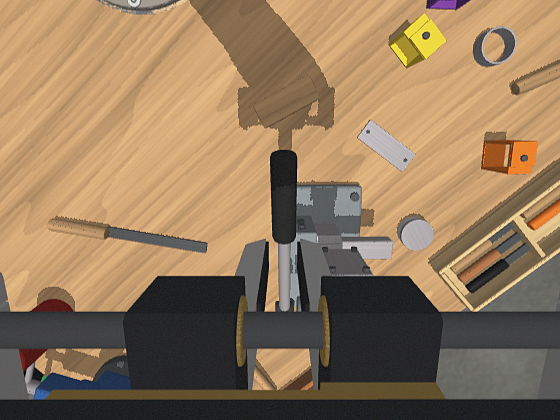

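arm_command([
  [[0.83,0,0,60,0,0,0],[0.83,0,0,115,0,0,0],[0.83,0,0,138,0,0,0],[0.83,0,0,145,0,0,0],[0.83,0,0,152,0,0,0],[0.83,0,0,152,0,0,0]],
])

```text
time: 17.2
ee_pos: [0.4675, -0.0918, 0.3203]
eef_rot: [0.001, 0.356, 0.935, 0.001]
force: [1.4, 0.4, 4.4]
width: 0.0159
```

```bash
python3 st.py 16
```

```text
t 17.2 p [ 0.4675 -0.0918  0.3203] az 138.3 tilt 0.1 yz 0.003 F [1.4 0.4 4.4] w 0.0159 q [ 0.18  0.01 -0.13  1.88 -0.    1.25  0.9 ]
press xy -0.12153356902708454 -0.07132018005129073 F press 0.8368793762767011 1.224383524557793
```

View pics/w16.png

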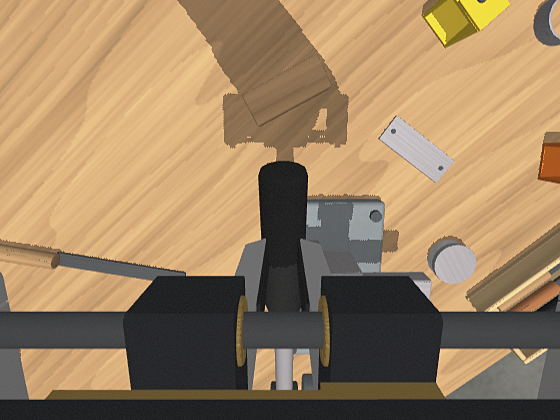

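Fingertips sit on the grip centred, with 4.4 N. Pushing down.

arm_command([
  [[0.83,0,0,12,0,0,0],[0.83,0,0,26,0,0,0],[0.83,0,0,40,0,0,0],[0.83,0,0,54,0,0,0],[0.83,0,0,68,0,0,0],[0.83,0,0,80,0,0,0],[0.83,0,0,92,0,0,0],[0.83,0,0,102,0,0,0],[0.83,0,0,112,0,0,0],[0.83,0,0,118,0,0,0],[0.83,0,0,118,0,0,0]],
])

```text
time: 18.73
ee_pos: [0.4688, -0.0923, 0.2028]
eef_rot: [0.003, 0.356, 0.935, 0.001]
force: [2.9, -1.3, 15.9]
width: 0.016
```

```bash
python3 st.py 17
```

```text
t 18.73 p [ 0.4688 -0.0923  0.2028] az 138.3 tilt 0.2 yz 0.004 F [ 2.9 -1.3 15.9] w 0.016 q [ 0.18  0.11 -0.13  2.03  0.02  0.99  0.89]
press xy -0.12021544022300609 -0.07088460325304885 F press 2.971204692647219 0.9549196237579644
```

View pics/s17.png

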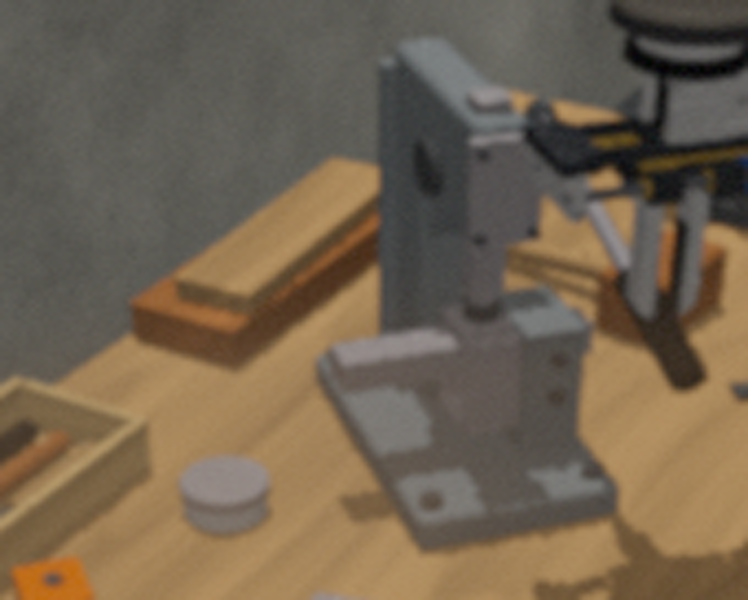

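View pics/w17.png

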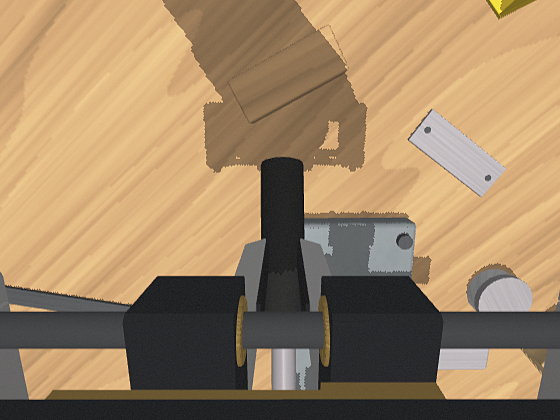

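Punch is on the rivet and the loop is upright. Creeping to the stop.

arm_command([
  [[0.83,0,0,4,0,0,0],[0.83,0,0,8,0,0,0],[0.83,0,0,10,0,0,0],[0.83,0,0,12,0,0,0],[0.83,0,0,12,0,0,0]],
])

```text
time: 19.5
ee_pos: [0.4693, -0.0926, 0.1913]
eef_rot: [0.003, 0.356, 0.934, 0.001]
force: [2.8, -2.9, 19.0]
width: 0.0161
```

```bash
python3 st.py
```

```text
t 19.5 p [ 0.4693 -0.0926  0.1913] az 138.3 tilt 0.3 yz 0.005 F [ 2.8 -2.9 19. ] w 0.0161 q [ 0.18  0.12 -0.13  2.05  0.02  0.97  0.88]
press xy -0.11971429839694558 -0.0707642071278136 F press 4.0007308378349205 -0.35452244960618073
```

arm_command([
  [[0.83,0,0,2,0,0,0],[0.83,0,0,2,0,0,0]],
])

```text
time: 19.75
ee_pos: [0.4696, -0.0926, 0.1904]
eef_rot: [0.004, 0.356, 0.934, 0.001]
force: [-2.5, -3.7, 34.6]
width: 0.0161
```

arm_command([
  [[0.83,0,0,2,0,0,0],[0.83,0,0,2,0,0,0]],
])

```text
time: 20.0
ee_pos: [0.47, -0.0927, 0.1896]
eef_rot: [0.004, 0.356, 0.934, 0.001]
force: [-8.4, -1.9, 54.2]
width: 0.016
```

Force jumps 19 → 35 → 54 N, so the lever is on its stop. I'll ease back 2 mm for a moderate hold.

arm_command([
  [[0.83,0,0,-2,0,0,0],[0.83,0,0,-2,0,0,0],[0.83,0,0,-2,0,0,0]],
])

```text
time: 20.38
ee_pos: [0.4697, -0.0926, 0.1904]
eef_rot: [0.004, 0.356, 0.934, 0.001]
force: [-1.0, -1.3, 33.0]
width: 0.016
```

```bash
python3 st.py 18;python3 - <<'E'
from m import *
i=vision.capture("side")["color"];cv2.imwrite("pics/s19.png",cv2.resize(i[180:240,260:330],None,fx=9,fy=9,interpolation=cv2.INTER_CUBIC))
i=vision.capture("scene")["color"];cv2.imwrite("pics/t19.png",i)
E
```

```text
t 20.38 p [ 0.4697 -0.0926  0.1904] az 138.3 tilt 0.3 yz 0.005 F [-1.  -1.3 33. ] w 0.016 q [ 0.18  0.12 -0.13  2.05  0.02  0.96  0.88]
press xy -0.11942766357098414 -0.07050420077846764 F press 0.11181779788243995 -1.6630655528993927
```

View pics/s19.png

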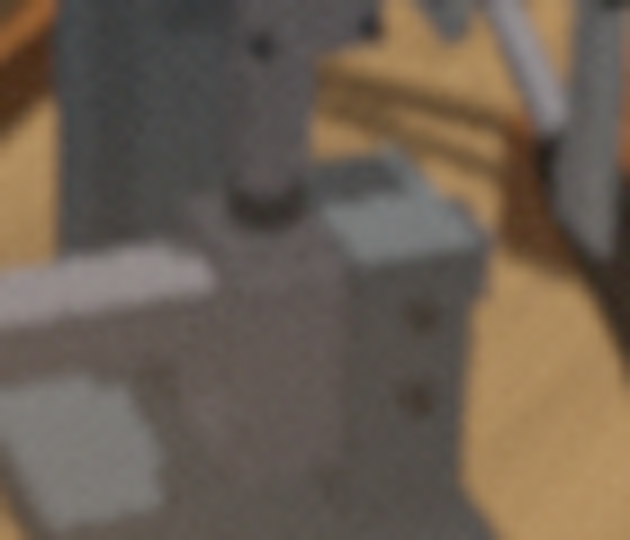

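View pics/s18.png

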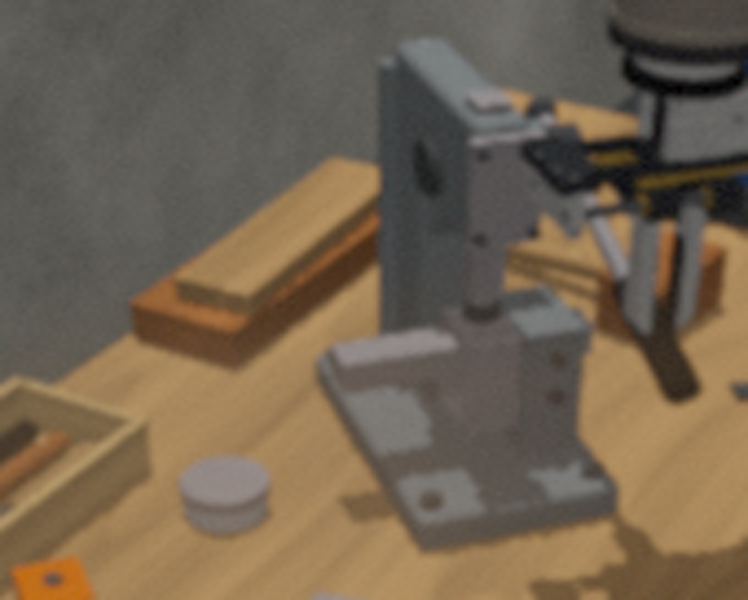

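View pics/t19.png

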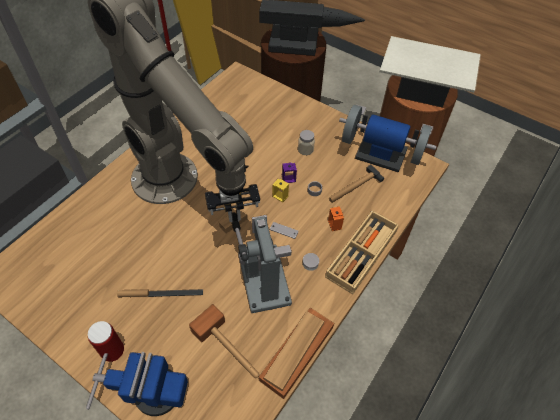

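Run:
```python
from station import robot
print(robot.finish_job())
```

```text
the job is handed in; nothing more can be done
None
```

I hung the grey steel loop on the horn with its rivet up and slid it against the pedestal face. I then let go and backed away with the lever still up. After that I pushed the lever down from above to its stop with nearly closed fingertips, and handed the job in while still holding it there, at about 20.4 s of the 64 s. The hand-in gave no verdict.

- **Rivet under punch:** the side view showed the rivet within about 1 mm of the punch's middle across the picture before clamping. With the lever down, the punch covers it and the loop looks upright.
- **Lever at its stop:** the push force jumped from 19 to 35 to 54 N over the last small steps. I eased back to 33 N for the hold. The tool height of 190 mm matches the 191 mm I calculated for the stop. I had no direct reading of the lever angle or of the punch force on the rivet.
- **Bystanders:** in the last scene picture they look to be where they were at the start.
- **Disagreement:** my first press position, from the fixed cameras, was about 2 mm off sideways from the wrist camera's view. I used the wrist camera's value.

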